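# Raise the bench magnifier three clicks and lock it

### The arm

A 6-joint arm with a two-finger parallel gripper is mounted at the origin on the work surface. World frame = base frame: x ahead of the robot, y to its left, z up, the work surface at z = 0. Lengths are in m, angles in rad, forces in N, time in s.
With the tool pointing down it reaches from about 0.375 to 0.9 m from the base axis. Payload 3.1 kg.
Tool frame: the origin (TCP) lies at the very end of the fingers, on their centre line; the grasp point (between the pads) lies 19 mm behind it (arm.tcp_to_grasp is the z of the grasp point in the tool frame, in m); z points along the fingers, y is the line along which they close (so a half turn about z gives the same grasp; the last joint's range is limited). The gripper opens to 87 mm and grips with 3 to 60 N. Pads are 19 mm wide; open, the fingers measure 117 mm over their backs; the gripper's body (75 mm by 190 mm) begins 51 mm behind the grasp point.
Start: joints at [-1.431, 0.527, 1.433, -0, 1.181, -0.178], TCP at [0.195, -0.594, 0.223] pointing down, gripper open.
Joint ranges: [-3.08, 3.08], [-0.75, 2.2], [0.22, 2.44], [-1.43, 4.57], [0, 2.65], [-2.85, 2.85]. Speed limits (rad/s): [2.79, 2.79, 3.14, 3.14, 3.14, 3.14].

### API

Orientations are given as a unit quaternion [w, x, y, z].
In Python, from bench import arm, read_camera, get_calibration, spot_in, place_of gives the robot as it stands. The module is installed in compiled form; this text tells all that it offers.
- The arm moves only by the tool step_arm, never from a script. Its argument "moves" is a list that holds one entry, the list of rows, each a list of 7 numbers: the turn, a rotation vector about the world's x, y, z normalised to -1 to 1, where 1 is 60 degrees, then the shift along the world's x, y, z normalised to -1 to 1, where 1 is 150 mm, then the gripper command: -1 is shut, 1 is fully open, values between are in proportion. A call has 1 to 5 rows; each row is the pose to reach, as a shift and turn from the pose commanded when the call began; what a row does not reach only later rows make up. A row lasts 1/8 s, in which the tool goes at most 62.5 mm and 10.7 degrees, less where a joint would pass 70% of its speed; a pose out of reach is approached as far as the arm can. A call with a number of a shift or a turn outside -1 to 1 is refused whole. A call with a gripper value outside its range is refused whole. The fingers move at their own pace and stop on an object; "newtons" is the grip in N (left out, the last holds). Time passes only in rows, so rows that repeat a pose let the fingers close. It gives the time, the measured TCP pose, the force, the opening and the grip force at its end, in the units of the state.
- arm.get_obs(): the state, without advancing time (a new reading comes with each control period).
- read_camera(name): name is "scene" or "side" or "wrist"; returns (picture, depth): 480x640x3 uint8, red, green, blue; 480x640 float32, m along the optical axis (not along the pixel's ray), 0 where there is no reading.
- get_calibration(name): a dict with "camera_matrix" (3x3 intrinsics, pixels), "k1" (the pictures are not rectified: a ray, as slopes to the right and down, at radius r is drawn at 1 + k1 r^2 times it, then the intrinsics apply), "R" (3x3) and "t" (3): a world point X has camera coordinates R X + t; the wrist camera has in their place "hand_eye" (4x4, takes a point from camera to tool coordinates, whose origin is the TCP and whose axes are the flange's). Camera axes: x right, y down, z forward; pixel columns grow to the right and rows downward; lengths in m; the calibration is good to about 2 mm. A picture is of the moment at which its call begins: read the wrist's pose just before it. get_calibration takes no time and is no camera call.
- arm.close_job(): hands the job in; it is judged then, once.
Trained networks look in the newest picture that a camera, given by its name, has taken for a name from the list of things; names that differ only in an ending like _2 or _b are one class to them, and where a whole thing is asked for, a point or a joint stands for the part that bears it (a point fixed in the world has none). Each returns a list of dicts, best first, with "score" (0 to 1); they miss things now and then, are a little off and sometimes report something else, mostly with a low value. They report only what shows in the picture. A call takes as long as a camera call.
- spot_in(camera, query): "rect" ([left, top, right, bottom] in pixels, round what is visible of it).
- place_of(camera, query): "pixel" ([column, row] in pixels: a listed point, or the origin of a listed thing).
The state is a dict: "clock": time; "q": joint angles; "dq": joint speeds; "joint_efforts": joint torques, N m; "ee_pos": TCP position; "ee_rot": TCP orientation; "force": force on the tool from outside, world axes, zero at the start; "ft_torque": the same for the moment, N m; "grip_width": finger opening in m; "gripper_force": force on a finger pad.
Only numpy, scipy, OpenCV 4.12 (cv2) and the standard library are available. Lean on these libraries where they do the work, as an engineer would, in place of code of your own. Each camera call takes 0.05 s, during which the arm holds its last target. There are 200 camera calls.

### The job

The bench magnifier sits too low over the slide tray. Lift its ratchet column by the grip knob exactly three clicks up from where it stands now and let it rest on the pawl, then press the sprung lock lever at the side of the stand down until its catch snaps over and holds it down. Leave the slide tray and the other things on the bench where they are.

Things in the scene. Friction and masses are not known exactly. Their poses are not given: they have to be found in the camera images.
- stand: Grey painted magnifier stand that cannot shift: base plate 120 x 200 x 16 mm and a 137 mm high tower in which the toothed steel column slides straight up. Origin on the bench on the column's axis; z up; +y points to the side where the magnifying lens hangs out, -y to the side where the lock lever sticks out. On the tower's +x side an upright sprung pawl finger holds the column.
- column_knob (a point): Centre of the black upright cylindrical grip knob on top of the column: 34 mm diameter, 50 mm tall, on the column's axis, 190 mm above the bench at the start. A black collar begins 27 mm below this point; from it the lens arm runs to the stand's +y (lens 96 mm across, its centre 125 mm from the axis, 36 mm below this point). Lifting takes 5 to 10 N.
- column (a joint): Height of the column in m, 0 at the start notch, growing upwards, stop at 0.098. Ratchet teeth every 15 mm: the pawl clicks each time the column passes a multiple of 0.015 and then carries it there; let go in between, it sinks to the last notch passed and never goes down past the pawl.
- lever (a joint): Angle of the lock lever in rad: 0 raised (springs back to it), grows as the pad is pressed down, stop at 0.53. The catch snaps over it at about 0.45 and then holds it at about 0.435. Pressing on the pad takes up to about 8 N.
- lever_pad (a point): Centre of the top face of the black round pad (36 mm diameter, 12 mm thick) at the lock lever's end. The lever pivots about the stand's x axis direction at stand y = -45 mm, 85 mm above the bench; pad 120 mm from the pivot. Raised, this point is about 144 mm above the bench at stand y = -150 mm; caught, about 94 mm at y = -165 mm; at the end stop 82 mm. The catch is a barbed upright post beside the lever bar at stand y = -105 mm, 109 mm high.
- slide_tray: White tray 130 x 74 x 12 mm with glass slides, loose on the bench under the lens; origin under its centre. Bystander.
- bottle: White bottle with a green cap, 64 mm diameter, 160 mm tall, origin under its centre. Bystander.
- jar: Amber jar with a white cap, 68 mm diameter, 75 mm tall, origin under its centre. Bystander.
- slide_box: Blue slide box 104 x 84 x 42 mm, origin under its centre. Bystander.

How it is judged:
By the outcome, as a careful person would: the job done as asked, in the order asked, and still so for the second after the job is handed in, with the robot touching nothing.
It also fails if it takes over 51 s, if anything falls off the work surface, if the arm or the gripper's body presses on something with over 40 N, if the wrist force passes 120 N, or if a joint passes its speed limit or range.

## Working session

There is one attempt and no reset: what is moved stays moved. The work goes in short steps, Python scripts to look and compute and a tool call to move; the robot and the scene stay as the last step left them, time stands still between calls to the robot, and variables do not carry over. Pictures are saved under pics/ and viewed, at most 10 in all, crops included, and the job is handed in when it is done.

Besides the shell and the picture viewer there is one more tool, called by a JSON object that holds its "api" and its "payload", one argument or row to a line. step_arm: Moves the arm, as the interface text tells. Scaled input: -1 to 1 covers 150 mm each way for a shift and 60 degrees each way for a turn. Its arguments: {"type":"object","properties":{"moves":{"type":"array","items":{"type":"array","items":{"type":"array","items":{"type":"number"}}}},"newtons":{"type":"number"}},"required":["moves"]}

```bash
mkdir -p pics; cat > h.py <<'E'
import numpy as np, cv2
from bench import arm, read_camera, get_calibration, spot_in, place_of
from scipy.spatial.transform import Rotation as Ro
def ray(cam,px):
    c=get_calibration(cam);K=np.array(c["camera_matrix"]);u=(px[0]-K[0,2])/K[0,0];v=(px[1]-K[1,2])/K[1,1]
    rd=np.hypot(u,v);r=rd
    for _ in range(20): r=rd/(1+c["k1"]*r*r)
    s=1/(1+c["k1"]*r*r);d=np.array([u*s,v*s,1.])
    if cam!="wrist":
        R=np.array(c["R"]);t=np.array(c["t"]);return -R.T@t,R.T@d
    o=arm.get_obs();q=o["ee_rot"];Rt=Ro.from_quat([q[1],q[2],q[3],q[0]]).as_matrix();H=np.array(c["hand_eye"])
    return Rt@H[:3,3]+o["ee_pos"],Rt@H[:3,:3]@d
def at_z(cam,px,z):
    o,d=ray(cam,px);return o+d*(z-o[2])/d[2]
def at_depth(cam,px,D):
    o,d=ray(cam,px);return o+d*D[int(round(px[1])),int(round(px[0]))]
def save(n,im): cv2.imwrite("pics/"+n+".png",im[:,:,::-1])
E
python3 - <<'E'
from h import *
np.set_printoptions(precision=4,suppress=True)
for cam in("scene","side"):
    im,D=read_camera(cam);save(cam+"0",im)
    for n,z in(("stand",0),("column_knob",.19),("lever_pad",.144),("slide_tray",0),("bottle",0),("jar",0),("slide_box",0)):
        for r in place_of(cam,n)[:2]:
            p=r["pixel"];print(cam,n,round(r["score"],2),np.round(p,1),at_z(cam,p,z),at_depth(cam,p,D))
o=arm.get_obs();print(o["clock"],o["ee_pos"],o["ee_rot"],o["force"])
E
```

```text
scene stand 0.93 [319.6 250.5] [0.5148 0.0414 0.    ] [0.5382 0.029  0.0337]
scene column_knob 0.84 [323.2 196. ] [0.5136 0.0522 0.19  ] [0.5296 0.0434 0.2083]
scene lever_pad 0.86 [261.3 233. ] [ 0.5091 -0.1022  0.144 ] [ 0.5121 -0.1031  0.1476]
scene lever_pad 0.59 [154.  322.5] [ 0.6175 -0.3738  0.144 ] [ 0.5497 -0.3829  0.0457]
scene slide_tray 0.9 [358.9 232. ] [0.5097 0.1619 0.    ] [0.5132 0.1594 0.005 ]
scene bottle 0.89 [441.5 203.6] [0.5307 0.4173 0.    ] [0.5522 0.3928 0.0318]
scene jar 0.81 [152.5 322.8] [ 0.5173 -0.3903 -0.    ] [ 0.5482 -0.386   0.0447]
scene slide_box 0.98 [222.8 372.6] [ 0.705  -0.2925  0.    ] [ 0.7264 -0.2929  0.0438]
side stand 0.61 [341.7 291. ] [0.511  0.0605 0.    ] [0.4998 0.1719 0.1555]
side column_knob 0.91 [342.7 240.9] [0.512  0.0514 0.19  ] [0.5108 0.0633 0.2039]
side lever_pad 0.68 [347.3 207.9] [ 0.5172 -0.1027  0.144 ] [ 0.5171 -0.1011  0.1457]
side slide_tray 0.92 [340.4 329.5] [0.5004 0.1777 0.    ] [0.5    0.1825 0.0077]
side bottle 0.75 [312.5 417.3] [0.5348 0.414  0.    ] [0.5272 0.449  0.0824]
side jar 0.72 [313.2 420.5] [0.5322 0.4213 0.    ] [0.5256 0.4518 0.0731]
side jar 0.65 [354.9 176.4] [ 0.5214 -0.381   0.    ] [ 0.5193 -0.3525  0.0264]
side slide_box 0.56 [287.8 189.7] [ 0.719  -0.2963  0.    ] [ 0.7079 -0.2502  0.0456]
0.8 [ 0.1953 -0.5937  0.2226] [0.     0.9874 0.1582 0.    ] [-0.0032 -0.3841  0.2489]
```

View pics/scene0.png

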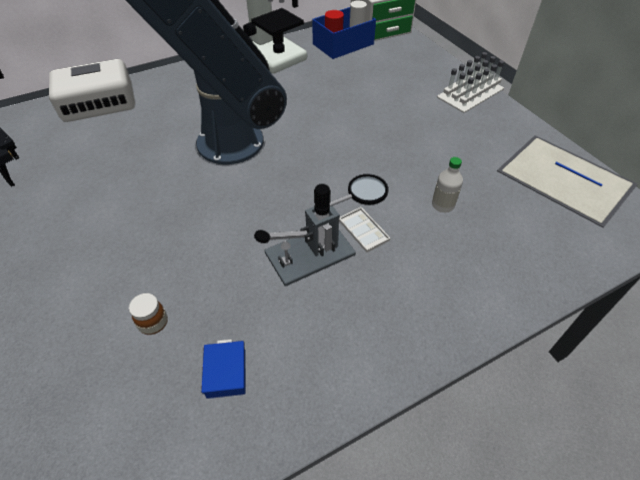

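View pics/side0.png

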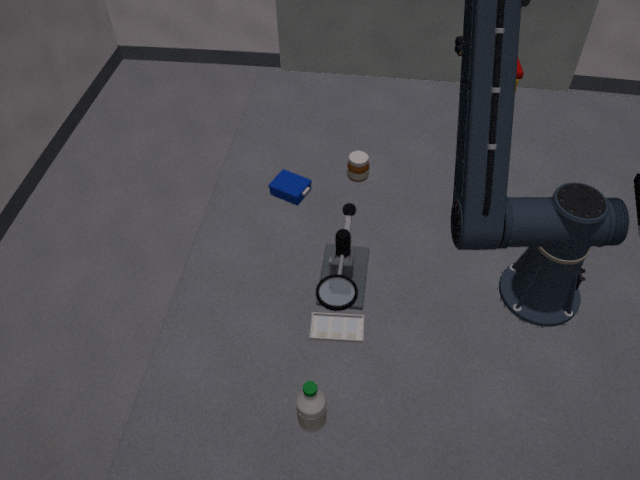

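The scene picture shows the stand at about (320, 250): knob at (322, 198), lens towards +y, lever pad at (262, 236). The side view agrees: knob (343, 241), pad (349, 210). The jar at (148, 313) and box at (223, 370) are clear of the route. That puts the knob near (0.513, 0.051) and the pad near (0.513, -0.102).

{"api": "step_arm", "payload": {
  "moves": [
    [[-0.0,0,0,0.2,0.4,0.4,1],[0,0,-0.1,0.35,0.7,0.6,1],[0,0,-0.2,0.45,0.9,0.6,1],[0,0,-0.3,0.45,0.9,0.6,1]]
  ]
}}

```text
clock: 1.3
ee_pos: [0.2644, -0.4556, 0.3144]
ee_rot: [0.001, 1.0, 0.002, 0.001]
force: [-0.9, -1.7, -0.3]
grip_width: 0.0871
gripper_force: 0.0
```

{"api": "step_arm", "payload": {
  "moves": [
    [[0,0,0,0.15,0.35,0,1],[0,0,0,0.3,0.65,0,1],[0,0,0,0.45,0.95,0,1],[0,0,0,0.45,0.95,0,1]]
  ]
}}

```text
clock: 1.8
ee_pos: [0.331, -0.3129, 0.3127]
ee_rot: [-0.001, 1.0, 0.004, -0.0]
force: [-0.6, -0.6, -0.6]
grip_width: 0.0867
gripper_force: 0.0
```

{"api": "step_arm", "payload": {
  "moves": [
    [[0,0,0,0.15,0.35,0,1],[0,0,0,0.3,0.65,0,1],[0,0,0,0.45,0.95,0,1],[0,0,0,0.45,0.95,0,1]]
  ]
}}

```text
clock: 2.3
ee_pos: [0.3986, -0.1721, 0.3127]
ee_rot: [0.0, 1.0, 0.004, 0.0]
force: [-0.0, -0.3, 0.8]
grip_width: 0.0868
gripper_force: 0.0
```

{"api": "step_arm", "payload": {
  "moves": [
    [[0,0,0,0.15,0.3,0,1],[0,0,0,0.3,0.6,0,1],[0,0,0,0.4,0.8,0,1],[0,0,0,0.4,0.8,0,1]]
  ]
}}

```text
clock: 2.8
ee_pos: [0.4588, -0.054, 0.3126]
ee_rot: [0.0, 1.0, 0.003, 0.0]
force: [1.3, -0.8, 0.1]
grip_width: 0.0867
gripper_force: 0.0
```

```bash
python3 - <<'E'
from h import *
np.set_printoptions(precision=4,suppress=True)
arm.get_obs();im,D=read_camera("wrist");save("w1",im)
for n,z in(("column_knob",.19),("lever_pad",.144)):
    for r in place_of("wrist",n)[:2]:
        p=r["pixel"];print(n,round(r["score"],2),np.round(p,1),at_z("wrist",p,z),at_depth("wrist",p,D))
    print([ (np.round(r["rect"]),round(r["score"],2)) for r in spot_in("wrist",n)[:2]])
E
```

```text
[(array([  4., 104., 219., 214.]), 0.7)]
lever_pad 0.59 [367.4 154.8] [ 0.5141 -0.1034  0.144 ] [ 0.514  -0.1036  0.1431]
[(array([255., 139., 387., 175.]), 0.61)]
```

View pics/w1.png

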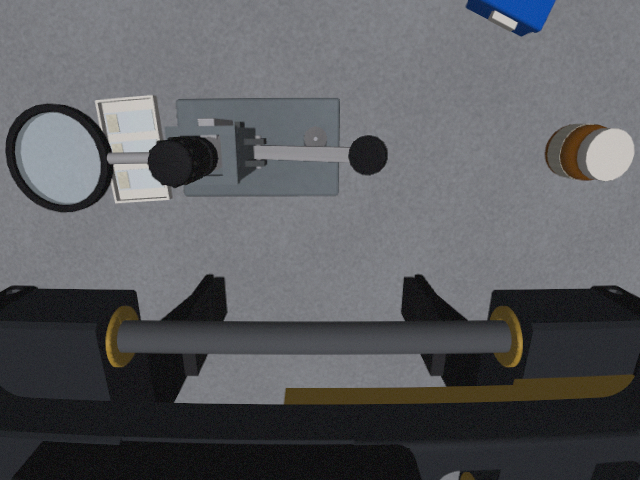

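The wrist view shows the knob top at about (170, 163), the pad at (368, 155) and the lens to the left. The stand is closely aligned with the world axes.

```bash
python3 - <<'E'
from h import *
np.set_printoptions(precision=4,suppress=True)
print(arm.get_obs()["ee_pos"],at_z("wrist",(170,163),.215),at_z("wrist",(368,155),.144),at_z("wrist",(58,158),.158))
E
```

```text
[ 0.4576 -0.0552  0.3125] [0.5134 0.047  0.215 ] [ 0.5138 -0.1039  0.144 ] [0.5141 0.1704 0.158 ]
```

{"api": "step_arm", "payload": {
  "moves": [
    [[0,0,0,0.18,0.34,0,1],[0,0,0,0.36,0.68,0,1],[0,0,0,0.37,0.685,0,1],[0,0,0,0.37,0.685,0,1],[0,0,0,0.37,0.685,0,1]]
  ]
}}

```text
clock: 3.68
ee_pos: [0.5128, 0.0476, 0.3125]
ee_rot: [0.0, 1.0, 0.001, -0.0]
force: [0.8, 0.3, 0.5]
grip_width: 0.0871
gripper_force: 0.0
```

{"api": "step_arm", "payload": {
  "moves": [
    [[0,0,0,0,0,-0.25,1],[0,0,0,0,0,-0.5,1],[0,0,0,0,0,-0.75,1],[0,0,0,0,0,-0.92,1],[0,0,0,0,0,-0.92,1]]
  ]
}}

```text
clock: 4.3
ee_pos: [0.5115, 0.048, 0.1731]
ee_rot: [-0.0, 1.0, 0.001, -0.002]
force: [-0.2, 0.3, -0.3]
grip_width: 0.0869
gripper_force: 0.0
```

{"api": "step_arm", "payload": {
  "moves": [
    [[0,0,0,0,0,0,0],[0,0,0,0,0,0,-0.3],[0,0,0,0,0,0,-0.6],[0,0,0,0,0,0,-1],[0,0,0,0,0,0,-1]]
  ],
  "newtons": 30
}}

```text
clock: 4.92
ee_pos: [0.5134, 0.0492, 0.1748]
ee_rot: [0.0, 1.0, 0.002, 0.0]
force: [-0.1, 0.2, 0.1]
grip_width: 0.0451
gripper_force: 0.0
```

{"api": "step_arm", "payload": {
  "moves": [
    [[0,0,0,0,0,0,-1],[0,0,0,0,0,0,-1],[0,0,0,0,0,0,-1]]
  ]
}}

```text
clock: 5.3
ee_pos: [0.5133, 0.0496, 0.1745]
ee_rot: [-0.001, 1.0, 0.002, -0.0]
force: [-1.1, 3.7, 0.9]
grip_width: 0.033
gripper_force: 30.0
```

{"api": "step_arm", "payload": {
  "moves": [
    [[0,0,0,0,0,0.06,-1],[0,0,0,0,0,0.12,-1],[0,0,0,0,0,0.18,-1],[0,0,0,0,0,0.2,-1],[0,0,0,0,0,0.2,-1]]
  ]
}}

```text
clock: 5.92
ee_pos: [0.5133, 0.0496, 0.205]
ee_rot: [-0.001, 1.0, 0.002, 0.0]
force: [2.2, 5.2, -4.7]
grip_width: 0.0335
gripper_force: 30.0
```

{"api": "step_arm", "payload": {
  "moves": [
    [[0,0,0,0,0,0.05,-1],[0,0,0,0,0,0.1,-1],[0,0,0,0,0,0.14,-1],[0,0,0,0,0,0.14,-1],[0,0,0,0,0,0.14,-1]]
  ]
}}

```text
clock: 6.55
ee_pos: [0.5133, 0.0496, 0.2258]
ee_rot: [-0.001, 1.0, 0.002, 0.0]
force: [2.6, 4.4, -4.3]
grip_width: 0.0334
gripper_force: 30.0
```

```bash
python3 - <<'E'
from h import *
np.set_printoptions(precision=4,suppress=True)
im,D=read_camera("wrist");save("w2",im)
for n in("scene","side"):
    i,D=read_camera(n)
    if n=="scene":save("s2",cv2.resize(i[150:290,220:420],(800,560)))
    for r in place_of(n,"column_knob")[:1]:
        p=r["pixel"];o,d=ray(n,p);t=(0.5134-o[0])/d[0] if n=="scene" else (0.0475-o[1])/d[1];print(n,p,r["score"],o+t*d)
print({k:arm.get_obs()[k] for k in("ee_pos","force","grip_width","clock")})
E
```

```text
scene [326.4, 178.9] 0.75 [0.5134 0.0601 0.2384]
side [343.5, 226.1] 0.84 [0.5112 0.0475 0.238 ]
{'ee_pos': array([0.5132, 0.0496, 0.2258]), 'force': array([ 1.5195,  4.3155, -3.1573]), 'grip_width': 0.033301368152356674, 'clock': 6.8}
```

View pics/s2.png

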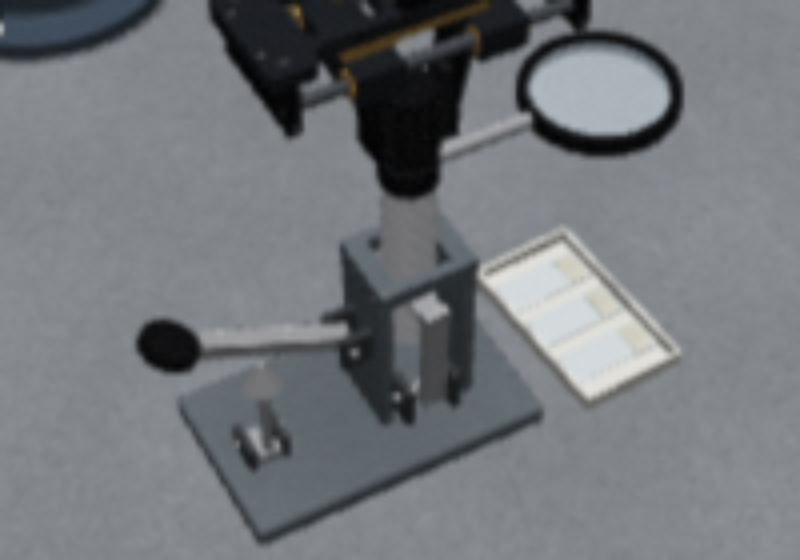

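The crop shows the column raised in the grip: collar at about (410, 180), pawl at (430, 340), tray and lever unchanged. The TCP has gone up 51 mm, so I'll lower gently onto the notch at 45 mm and check by contact.

{"api": "step_arm", "payload": {
  "moves": [
    [[0,0,0,0,0,-0.02,-1],[0,0,0,0,0,-0.035,-1],[0,0,0,0,0,-0.045,-1],[0,0,0,0,0,-0.045,-1]]
  ]
}}

```text
clock: 7.3
ee_pos: [0.5133, 0.0496, 0.2196]
ee_rot: [-0.001, 1.0, 0.002, 0.0]
force: [0.8, 6.0, -1.4]
grip_width: 0.0336
gripper_force: 30.0
```

{"api": "step_arm", "payload": {
  "moves": [
    [[0,0,0,0,0,-0.01,-1],[0,0,0,0,0,-0.01,-1],[0,0,0,0,0,-0.01,-1]]
  ]
}}

```text
clock: 7.68
ee_pos: [0.5133, 0.0496, 0.2194]
ee_rot: [-0.0, 1.0, 0.002, 0.001]
force: [-1.5, 5.2, 7.2]
grip_width: 0.0336
gripper_force: 30.0
```

{"api": "step_arm", "payload": {
  "moves": [
    [[0,0,0,0,0,0,-0.2],[0,0,0,0,0,0,0.2],[0,0,0,0,0,0,0.6],[0,0,0,0,0,0,1],[0,0,0,0,0,0,1]]
  ]
}}

```text
clock: 8.3
ee_pos: [0.5132, 0.0488, 0.2171]
ee_rot: [0.0, 1.0, 0.002, -0.0]
force: [0.2, 0.3, 0.6]
grip_width: 0.067
gripper_force: 0.0
```

{"api": "step_arm", "payload": {
  "moves": [
    [[0,0,0,0,0,0,1],[0,0,0,0,0,0.2,1],[0,0,0,0,0,0.5,1],[0,0,0,0,0,0.6,1],[0,0,0,0,0,0.6,1]]
  ]
}}

```text
clock: 8.93
ee_pos: [0.5136, 0.049, 0.3079]
ee_rot: [0.0, 1.0, 0.002, 0.001]
force: [-0.2, 0.5, -0.0]
grip_width: 0.0868
gripper_force: 0.0
```

{"api": "step_arm", "payload": {
  "moves": [
    [[0,0,0,-0.2,-0.3,0,1],[0,0,0,-0.35,-0.6,0,1],[0,0,0,-0.37,-0.7,0,1],[0,0,0,-0.37,-0.7,0,1],[0,0,0,-0.37,-0.7,0,1]]
  ]
}}

```text
clock: 9.55
ee_pos: [0.4581, -0.0551, 0.3067]
ee_rot: [-0.001, 1.0, 0.002, -0.0]
force: [-0.3, 0.5, -0.7]
grip_width: 0.0868
gripper_force: 0.0
```

```bash
python3 - <<'E'
from h import *
np.set_printoptions(precision=4,suppress=True)
print({k:arm.get_obs()[k] for k in("ee_pos","force","grip_width","clock")})
im,D=read_camera("wrist");save("w3",im)
# heights of dark points near the knob in the depth picture
c=get_calibration("wrist")
pts=[]
for v in range(0,280,2):
    for u in range(0,400,2):
        if D[v,u]>0:
            p=at_depth("wrist",(u,v),D)
            if np.hypot(p[0]-.5134,p[1]-.0475)<.012: pts.append(p[2])
            
pts=np.array(pts);print(len(pts),np.percentile(pts,[5,25,50,75,95]) if len(pts) else 0)
L=[]
for v in range(0,280,2):
    for u in range(0,400,2):
        if D[v,u]>0:
            p=at_depth("wrist",(u,v),D)
            if .04<np.hypot(p[0]-.513,p[1]-.1725)<.06 and p[2]>.1:L.append(p[2])
print("lens rim z",len(L),np.median(L) if L else 0)
for n in("scene","side"):
    i,_=read_camera(n)
    for r in place_of(n,"column_knob")[:1]:
        p=r["pixel"];o,d=ray(n,p);t=(0.5134-o[0])/d[0] if n=="scene" else (0.0475-o[1])/d[1];print(n,p,r["score"],o+t*d)
E
```

```text
{'ee_pos': array([ 0.4581, -0.0551,  0.3067]), 'force': array([-0.3452,  0.5456, -0.7432]), 'grip_width': 0.08683414755412566, 'clock': 9.55}Traceback (most recent call last):
  File "<stdin>", line 11, in <module>
  File "h.py", line 16, in at_depth
    o,d=ray(cam,px);return o+d*D[int(round(px[1])),int(round(px[0]))]
        ~~~^^^^^^^^
  File "h.py", line 5, in ray
    c=get_calibration(cam);K=np.array(c["camera_matrix"]);u=(px[0]-K[0,2])/K[0,0];v=(px[1]-K[1,2])/K[1,1]
ValueError: time passes only in moves, steps and waits
```

View pics/w3.png

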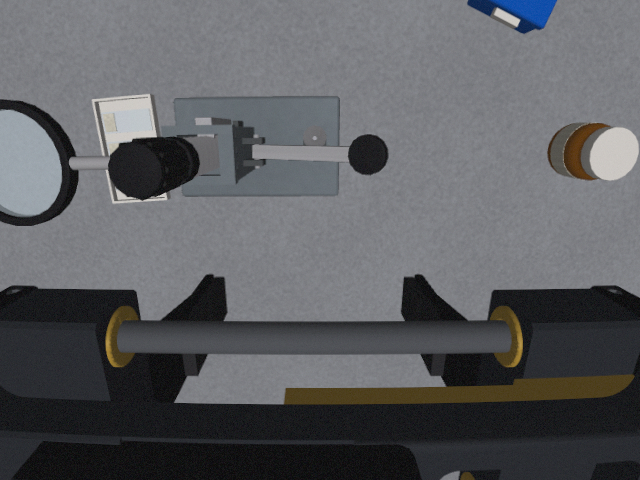

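The wrist view shows the knob top at (136, 168), the collar raised, and the tray and pad (368, 154) unmoved. The column seated with +7 N at 45 mm above the start. Next I'll close the fingers, go above the pad and check the knob height from the depth picture.

```bash
python3 - <<'E'
from h import *
np.set_printoptions(precision=4,suppress=True)
im,D=read_camera("wrist")
for p in((136,168),(130,165),(142,172),(368,154)):print(at_depth("wrist",p,D))
E
```

```text
[0.5154 0.0479 0.2602]
[0.5171 0.0517 0.2594]
[0.513  0.0451 0.2592]
[ 0.5157 -0.1025  0.1431]
```

{"api": "step_arm", "payload": {
  "moves": [
    [[0,0,0,0.2,-0.2,0,0],[0,0,0,0.37,-0.38,0,-1],[0,0,0,0.37,-0.38,0,-1],[0,0,0,0.37,-0.38,-0.2,-1],[0,0,0,0.37,-0.38,-0.4,-1]]
  ]
}}

```text
clock: 10.28
ee_pos: [0.5131, -0.1116, 0.2468]
ee_rot: [-0.0, 1.0, 0.003, 0.0]
force: [0.2, -0.4, -0.1]
grip_width: 0.0452
gripper_force: 0.0
```

{"api": "step_arm", "payload": {
  "moves": [
    [[0,0,0,0,0,0,-1],[0,0,0,0,0,0,-1],[0,0,0,0,0,-0.2,-1],[0,0,0,0,0,-0.4,-1],[0,0,0,0,0,-0.4,-1]]
  ]
}}

```text
clock: 10.9
ee_pos: [0.5127, -0.1124, 0.1869]
ee_rot: [-0.001, 1.0, 0.002, -0.001]
force: [-0.4, -0.7, 0.1]
grip_width: 0.0016
gripper_force: 0.0
```

The knob top is at 0.260, exactly +45 mm. Now I'll press the lever.

{"api": "step_arm", "payload": {
  "moves": [
    [[0,0,0,0,0,-0.1,-1],[0,0,0,0,0,-0.2,-1],[0,0,0,0,0,-0.3,-1],[0,0,0,0,0,-0.38,-1],[0,0,0,0,0,-0.38,-1]]
  ]
}}

```text
clock: 11.52
ee_pos: [0.5134, -0.1128, 0.1296]
ee_rot: [-0.0, 1.0, 0.002, -0.0]
force: [0.4, 0.1, 2.5]
grip_width: 0.0006
gripper_force: 1.4
```

{"api": "step_arm", "payload": {
  "moves": [
    [[0,0,0,0,0,-0.07,-1],[0,0,0,0,0,-0.14,-1],[0,0,0,0,0,-0.2,-1],[0,0,0,0,0,-0.23,-1],[0,0,0,0,0,-0.23,-1]]
  ]
}}

```text
clock: 12.15
ee_pos: [0.5143, -0.1141, 0.0964]
ee_rot: [0.001, 1.0, 0.002, 0.001]
force: [-0.1, -4.4, 4.8]
grip_width: 0.0005
gripper_force: 2.3
```

Now on to just short of the end stop.

{"api": "step_arm", "payload": {
  "moves": [
    [[0,0,0,0,0,-0.03,-1],[0,0,0,0,0,-0.05,-1],[0,0,0,0,0,-0.07,-1],[0,0,0,0,0,-0.08,-1],[0,0,0,0,0,-0.08,-1]]
  ]
}}

```text
clock: 12.78
ee_pos: [0.5144, -0.1141, 0.0847]
ee_rot: [0.001, 1.0, 0.002, 0.001]
force: [-0.9, -4.5, 6.4]
grip_width: 0.0004
gripper_force: 3.2
```

{"api": "step_arm", "payload": {
  "moves": [
    [[0,0,0,0,0,0.05,-1],[0,0,0,0,0,0.1,-1],[0,0,0,0,0,0.2,-1],[0,0,0,0,0,0.2,-1]]
  ]
}}

```text
clock: 13.28
ee_pos: [0.5136, -0.1126, 0.1148]
ee_rot: [0.0, 1.0, 0.002, 0.001]
force: [0.3, -0.7, 0.3]
grip_width: 0.0006
gripper_force: 0.0
```

{"api": "step_arm", "payload": {
  "moves": [
    [[0,0,0,0,0,0.3,-1],[0,0,0,0,0,0.6,-1],[0,0,0,0,0,0.9,-1],[0,0,0,-0.2,0.1,1,-1],[0,0,0,-0.4,0.3,1,-1]]
  ]
}}

```text
clock: 13.9
ee_pos: [0.4534, -0.0681, 0.2649]
ee_rot: [0.0, 1.0, 0.001, 0.001]
force: [-0.2, 0.5, 0.1]
grip_width: 0.0008
gripper_force: 0.0
```

{"api": "step_arm", "payload": {
  "moves": [
    [[0,0,0,0,0,0.3,-1],[0,0,0,0,0,0.3,-1],[0,0,0,0,0,0.3,-1]]
  ]
}}

```text
clock: 14.28
ee_pos: [0.4531, -0.0677, 0.3085]
ee_rot: [-0.0, 1.0, 0.002, -0.0]
force: [-0.9, 0.3, -1.0]
grip_width: 0.0006
gripper_force: 0.0
```

```bash
python3 - <<'E'
from h import *
np.set_printoptions(precision=4,suppress=True)
i,_=read_camera("scene");save("s4",cv2.resize(i[150:290,220:420],(800,560)))
im,D=read_camera("wrist");save("w4",im)
for r in place_of("wrist","lever_pad")[:2]:
    p=r["pixel"];print(p,r["score"],at_depth("wrist",p,D))
print({k:arm.get_obs()[k] for k in("ee_pos","force","clock")})
E
```

```text
[360.4, 148.3] 0.73 [ 0.5123 -0.1148  0.0936]
{'ee_pos': array([ 0.4529, -0.0678,  0.3077]), 'force': array([-0.0592, -0.2487, -0.2364]), 'clock': 14.425}
```

View pics/w4.png

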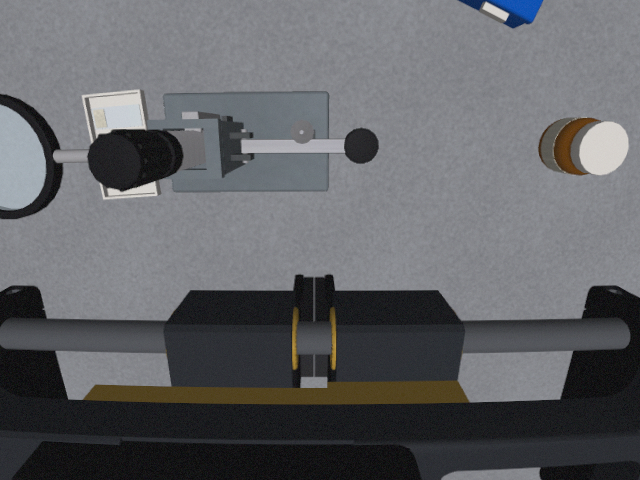

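View pics/s4.png

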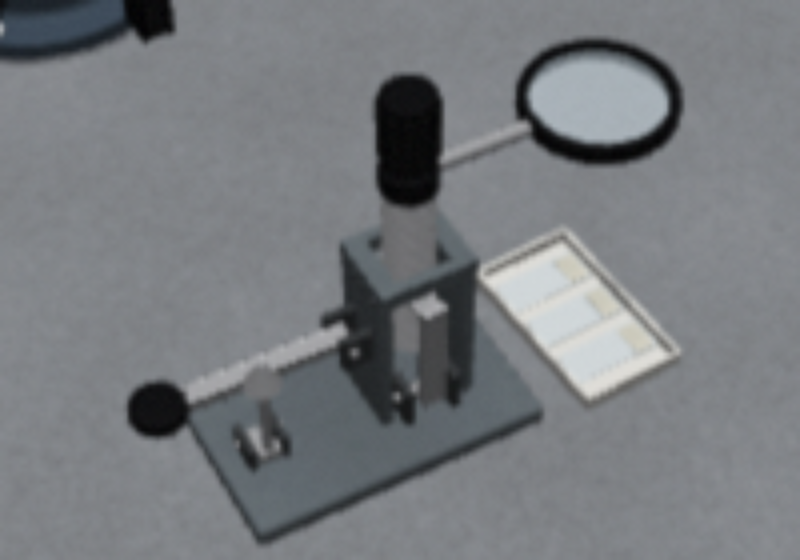

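The lever is held down by the catch: the pad is at z = 0.094, at wrist pixel (360, 147) and in the scene crop at (158, 410). The column stays three notches up, and the tray, jar and box have not moved.

```bash
python3 -c "
from bench import arm
print(arm.close_job())"
```

```text
the job is handed in; nothing more can be done
None
```

The column now rests on the pawl three clicks up (knob top measured 45 mm higher), the lock lever is caught down (pad at 94 mm), the tray, jar and slide box look unmoved (bottle not re-checked, but the arm never went near it), and the job was handed in at about 14 s.

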